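# Clamp the right-size sole form in the press carrier

## Task

Four look-alike left-foot sole forms lie on the bench, in different sizes. Find the one whose size fits the steel carrier and clamp it there: heel against the sprung stop, toe tucked under the steel lip, lying flat on the bottom of the recess, and let go. Leave the other three forms on the bench about where they lie, and do not knock about the shoe last, the thread spool or the glue tin.

Things in the scene. Friction and masses are not known exactly. Their poses are not given: they have to be found in the camera images.
- form_a: One of four look-alike left-foot sole forms of plain light wood, flat on the bench, 0.14 to 0.28 kg: a sole-shaped slab 20 thick, waisted on its inner side, with a grip rib on top. Origin of each: on the underside, halfway along its length, on the heel's middle line; x to the toe, y to the outer side (left), z up. Their sizes are under form_b; which size this one is, is not known: look or measure.
- form_b: Like form_a. The four sizes, one form of each: 120 long with heel 36 wide and ball 45 wide; 136 long, heel 44, ball 57 (THIS SIZE FITS the carrier); 136 long, heel 52, ball 67; 152 long, heel 52, ball 67. Which of them this one is, is not known.
- form_c: Like form_a; size not known. Grip rib of every form: straight, along x from -28 to +32, 14 wide, centred on y = 0, from the slab's top (20) up to 52 above the underside.
- form_d: Like form_a; size not known. In every form the heel's sides are flat, parallel and centred on y = 0 for x from about -42 to -30, so a gripper closed lightly across them there feels the heel width; elsewhere the outline curves.
- carrier: Steel carrier fixed to the bench, 208 long (x -122 to +86), 100 wide, with a sole-shaped recess. Origin: on the bench, straight under where the seated form's origin belongs; x to the toe end, z up. Recess floor 8, walls 28 above the bench (seated form flush, its origin 8 up). The recess has 2.5 to spare on each side and is 20 longer than the form, towards the heel.
- lip_edge (a point): Middle of the heel-side lower edge of the flat steel lip across the carrier's toe end, 56 ahead of the carrier's origin. Lip underside 30.5, top 34.5 above the bench. It covers the last 12 of a seated toe, so a level form must go down 13 to 18 nearer the heel, pushing the stop back, and then come forward under the lip.
- stop_face (a point): Middle of the front face of the sprung stop, a steel plate 36 wide, 8 thick, standing across the heel end of the recess from 10 to 60 above the bench.
- stop (a joint): Sprung stop, sliding along the carrier's x. 0 m = fully forward (its face 65 behind the carrier's origin), grows to 0.022 as it is pushed back towards the carrier's heel end. The spring resists with about 4 N at 0 and 7 N at 0.018. With the right form seated it reads about 0.003.
- last: Wooden shoe last, 160 long, 80 high, bystander. Origin: middle of its underside.
- spool: Grey thread spool standing upright, 48 across, 45 high, bystander. Origin: middle of its underside, z up.
- glue_tin: Metal glue tin standing upright, 84 across, 95 high, bystander. Origin: middle of its underside, z up.
- form_a_fore (a point): Point on top of form_a's slab, 50 ahead of its origin towards the toe, 20 above the underside (the same in every size).
- form_b_fore (a point): Point on top of form_b's slab, 50 ahead of its origin towards the toe, 20 above the underside (the same in every size).
- form_c_fore (a point): Point on top of form_c's slab, 50 ahead of its origin towards the toe, 20 above the underside (the same in every size).
- form_d_fore (a point): Point on top of form_d's slab, 50 ahead of its origin towards the toe, 20 above the underside (the same in every size).
Mind the look-alikes: they are no part of the job. Leave any white look-alike of the form_a alone.

How it is judged (in metres and radians):
At the end, for the whole second after the job is handed in: The 136 mm form with the 44 mm heel is released and at rest in the carrier, flat on the floor (2.5 mm), within 4 mm of its seat lengthways and 5 mm sideways, aligned to 0.08 rad, toe under the lip, stop reading 0.0008 to 0.008 m; the others lie flat on the bench within 80 mm of their starts (value of joint stop between 0.0008 and 0.008 m and ((x of form_a in the frame of carrier between -0.004 and 0.004 m and y of form_a in the frame of carrier between -0.005 and 0.005 m and z of form_a in the frame of carrier below 0.0105 m and angle between the x axis of form_a and the x axis of carrier, either way round below 0.08 rad and x of form_a_fore in the frame of carrier above 0.045 m and linear speed of form_a below 0.01 m/s and distance of each of form_b, form_c, form_d from where it was at the start of the episode below 0.08 m and height (world z) of each of form_b, form_c, form_d below 0.008 m and angle between each of form_b, form_c, form_d's own z axis and vertical below 0.15 rad) or (x of form_b in the frame of carrier between -0.004 and 0.004 m and y of form_b in the frame of carrier between -0.005 and 0.005 m and z of form_b in the frame of carrier below 0.0105 m and angle between the x axis of form_b and the x axis of carrier, either way round below 0.08 rad and x of form_b_fore in the frame of carrier above 0.045 m and linear speed of form_b below 0.01 m/s and distance of each of form_a, form_c, form_d from where it was at the start of the episode below 0.08 m and height (world z) of each of form_a, form_c, form_d below 0.008 m and angle between each of form_a, form_c, form_d's own z axis and vertical below 0.15 rad) or (x of form_c in the frame of carrier between -0.004 and 0.004 m and y of form_c in the frame of carrier between -0.005 and 0.005 m and z of form_c in the frame of carrier below 0.0105 m and angle between the x axis of form_c and the x axis of carrier, either way round below 0.08 rad and x of form_c_fore in the frame of carrier above 0.045 m and linear speed of form_c below 0.01 m/s and distance of each of form_a, form_b, form_d from where it was at the start of the episode below 0.08 m and height (world z) of each of form_a, form_b, form_d below 0.008 m and angle between each of form_a, form_b, form_d's own z axis and vertical below 0.15 rad) or (x of form_d in the frame of carrier between -0.004 and 0.004 m and y of form_d in the frame of carrier between -0.005 and 0.005 m and z of form_d in the frame of carrier below 0.0105 m and angle between the x axis of form_d and the x axis of carrier, either way round below 0.08 rad and x of form_d_fore in the frame of carrier above 0.045 m and linear speed of form_d below 0.01 m/s and distance of each of form_a, form_b, form_c from where it was at the start of the episode below 0.08 m and height (world z) of each of form_a, form_b, form_c below 0.008 m and angle between each of form_a, form_b, form_c's own z axis and vertical below 0.15 rad))); the robot touches nothing.
It fails at once if the shoe last, the spool or the glue tin is pushed more than 50 mm or knocked over (distance of any of last, spool, glue_tin from where it was at the start of the episode above 0.05 m or angle between any of spool, glue_tin's own z axis and vertical above 0.5 rad).
It also fails if it takes over 67 s, if anything falls off the work surface, if the arm or the gripper's body presses on something with over 40 N, if the wrist force passes 120 N, or if a joint passes its speed limit or range.

## Robot

A 7-joint arm with a two-finger parallel gripper is mounted at the origin on the work surface. World frame = base frame: x ahead of the robot, y to its left, z up, the work surface at z = 0. Lengths are in mm, angles in rad, forces in N, time in s.
With the tool pointing down it reaches from about 400 to 875 mm from the base axis. Payload 4.4 kg.
Tool frame: the origin (TCP) lies on the centre line of the jaws, within the pads' length; the fingertips stand 25 mm ahead of it and the grasp point (between the pads) lies 6 mm ahead of it; z points along the fingers, x is the direction in which the jaws open and shut, and the axes are right-handed (so a half turn about z gives the same grasp; the last joint's range is limited). The gripper opens to 85 mm and grips with 20 to 120 N. Pads are 22 mm wide; open, the fingers measure 114 mm over their backs; the gripper's body (76 mm by 85 mm) begins 54 mm behind the grasp point. The pads swing forward as they close: fully open they stand 13 mm farther back than shut.
Start: joints at [-1.395, 0.628, 0.038, 1.517, -0.027, 0.996, -0.02], TCP at [155.618, 631.11, 256.313] pointing down, gripper open.
Joint ranges: [-3.06, 3.06], [-0.37, 2.12], [-1.25, 1.32], [0.18, 2.47], [-1.1, 4.24], [0.23, 1.98], [-2.94, 2.94]. Speed limits (rad/s): [2.57, 2.57, 3.14, 3.14, 3.14, 3.14, 3.14].

## Interface

Orientations are given as [roll, pitch, yaw] about the fixed x, y, z axes, in that order (R = Rz(yaw) Ry(pitch) Rx(roll)).
In Python, from cell import ctrl, cams gives the robot as it stands. The module is installed in compiled form; this text tells all that it offers.
- The arm moves only by the tool step_arm, never from a script. Its arguments are lists of equal length, an entry for each row: "linear": the shift along the tool's x, y, z in mm, a list of three; "yaw": the turn about the tool's z in rad; "gripper": the opening, from -1 (shut) to 1 (fully open). A call has 1 to 8 rows; each row is the pose to reach, as a shift and turn from the pose commanded when the call began, along the tool's axes at that moment; what a row does not reach only later rows make up. A row lasts 1/12 s, in which the tool goes at most 41.7 mm and 7.16 degrees, less where a joint would pass 70% of its speed; a pose out of reach is approached as far as the arm can. A call with a gripper value outside its range is refused whole. The fingers move at their own pace and stop on an object; the grip force is fixed at half the most. Time passes only in rows, so rows that repeat a pose let the fingers close. It gives the time, the measured TCP pose, the force and the opening at its end, in the units of the state.
- ctrl.read_state(): the state, without advancing time (a new reading comes with each control period).
- cams.get_image(name): name is "scene" or "top" or "wrist"; returns a dict with "frame" (480x640x3 uint8, red, green, blue), "depth" (480x640 float32, mm along the optical axis (not along the pixel's ray), 0 where there is no reading), "intrinsics" (3x3 intrinsics, pixels), "cam_to_world" (4x4, takes a point from camera to world coordinates). Camera axes: x right, y down, z forward; pixel columns grow to the right and rows downward; lengths in mm; the calibration is good to about 2 mm. A picture is of the moment at which its call begins.
- ctrl.finish_job(): hands the job in, once; it reports no verdict.
Trained networks look in the newest picture that a camera, given by its name, has taken for a name from the list of things; names that differ only in an ending like _2 or _b are one class to them, and where a whole thing is asked for, a point or a joint stands for the part that bears it (a point fixed in the world has none). Each returns a list of dicts, best first, with "conf" (0 to 1); they miss things now and then, are a little off and sometimes report something else, mostly with a low value. They report only what shows in the picture. A call takes as long as a camera call. They do not tell look-alikes from the thing itself.
- cams.regions_of(camera, name): "pixels" (480x640 bool, what is visible of it) and "pixel" ([column, row] in pixels, amid what is visible of it).
The state is a dict: "clock": time; "qpos": joint angles; "qd": joint speeds; "tau": joint torques, N m; "eef_pos": TCP position; "tool_rot": TCP orientation; "force": force on the tool from outside, world axes, zero at the start; "torque": the same for the moment, N m; "width": finger opening in mm.
Only numpy, scipy, OpenCV 4.12 (cv2) and the standard library are available. Lean on these libraries where they do the work, as an engineer would, in place of code of your own. Each camera call takes 0.05 s, during which the arm holds its last target.

## Working session

There is one attempt and no reset: what is moved stays moved. The work goes in short steps, Python scripts to look and compute and a tool call to move; the robot and the scene stay as the last step left them, time stands still between calls to the robot, and variables do not carry over. Pictures are saved under pics/ and viewed, and the job is handed in when it is done.

Besides the shell and the picture viewer there is one more tool, called after "Call:" in YAML: its name, and indented under it one key for each argument. step_arm: Moves the arm, as the interface text tells. Its arguments: {"type":"object","properties":{"linear":{"type":"array"},"yaw":{"type":"array"},"gripper":{"type":"array"}},"required":["linear","yaw","gripper"]}

```bash
mkdir -p pics
cat > h.py <<'E'
import numpy as np, cv2
from cell import ctrl, cams
def snap(cam,fn):
    im=cams.get_image(cam); cv2.imwrite('pics/'+fn,im['frame'][:,:,::-1]); return im
def cloud(im):
    d=im['depth'];K=im['intrinsics'];T=np.array(im['cam_to_world'])
    v,u=np.mgrid[0:480,0:640]
    P=np.stack([(u-K[0][2])/K[0][0]*d,(v-K[1][2])/K[1][1]*d,d,np.ones_like(d)],-1)
    W=P@T.T
    W=W[...,:3]; W[d==0]=np.nan
    return W
E
python3 - <<'E'
from h import *
s=ctrl.read_state();print(s)
for c in ['top','scene','wrist']:
    im=snap(c,c+'0.png'); print(c,im['intrinsics'],im['cam_to_world'])
    np.savez(c+'0.npz',W=cloud(im),f=im['frame'])
E
```

```text
{'clock': 0.0, 'qpos': array([-1.39478492,  0.62932076,  0.03839425,  1.51838893, -0.02700474,
        0.99627046, -0.02002918]), 'qd': array([-0.00036094, -0.00086513,  0.00071292,  0.00012487, -0.00105319,
       -0.00014597,  0.0002648 ]), 'tau': array([-4.27034720e-04, -5.63409162e+01,  1.22598846e+00, -1.93446028e+01,
        1.08736003e-02,  1.04648952e-02, -4.71054715e-07]), 'eef_pos': array([155.45538008, 630.54096317, 255.39789826]), 'tool_rot': array([-3.14158437e+00,  1.87129937e-03,  1.32899128e+00]), 'force': array([-0.62475641, -0.24923705,  0.46057732]), 'torque': array([ 0.00839757, -0.00782094,  0.02838832]), 'width': 85.55386994828352}
top [[562.20693206   0.         310.54268483]
 [  0.         562.20693206 237.82997129]
 [  0.           0.           1.        ]] [[ 1.55198983e-02 -9.98001116e-01  6.12609627e-02  4.21558212e+02]
 [-9.99796464e-01 -1.46995847e-02  1.38185473e-02 -2.94290790e+00]
 [-1.28904150e-02 -6.14629563e-02 -9.98026123e-01  1.17749956e+03]
 [ 0.00000000e+00  0.00000000e+00  0.00000000e+00  1.00000000e+00]]
scene [[539.91614856   0.         326.92945161]
 [  0.         539.91614856 242.25087882]
 [  0.           0.           1.        ]] [[ 8.12964977e-01  4.01122013e-01 -4.22124480e-01  1.03118305e+03]
 [ 5.81855702e-01 -5.30855631e-01  6.16146282e-01 -7.57874260e+02]
 [ 2.30626796e-02 -7.46520884e-01 -6.64962166e-01  8.97303574e+02]
 [ 0.00000000e+00  0.00000000e+00  0.00000000e+00  1.00000000e+00]]
wrist [[358.5223631    0.         319.58644947]
 [  0.         358.5223631  238.72638163]
 [  0.           0.           1.        ]] [[ 2.38587809e-01  9.34814199e-01  2.63055642e-01  8.84931692e+01]
 [ 9.71120890e-01 -2.29591943e-01 -6.48980447e-02  6.48087682e+02]
 [-2.72157635e-04  2.70942711e-01 -9.62595436e-01  3.71925300e+02]
 [ 0.00000000e+00  0.00000000e+00  0.00000000e+00  1.00000000e+00]]
```

View pics/top0.png

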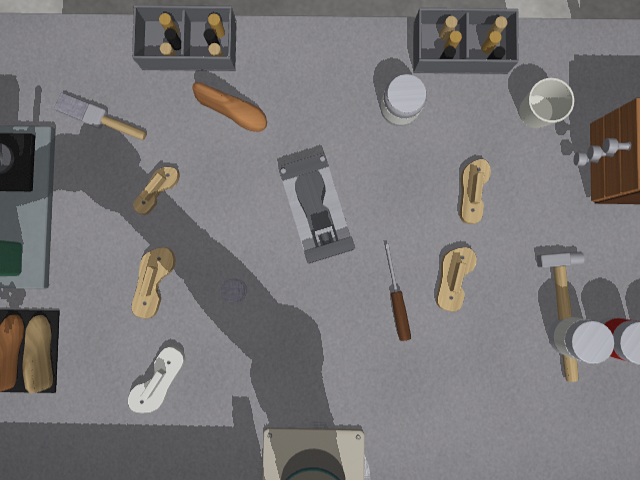

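View pics/scene0.png

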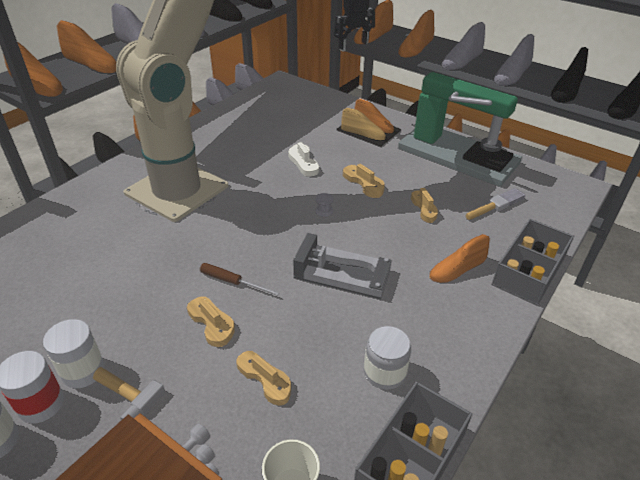

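View pics/wrist0.png

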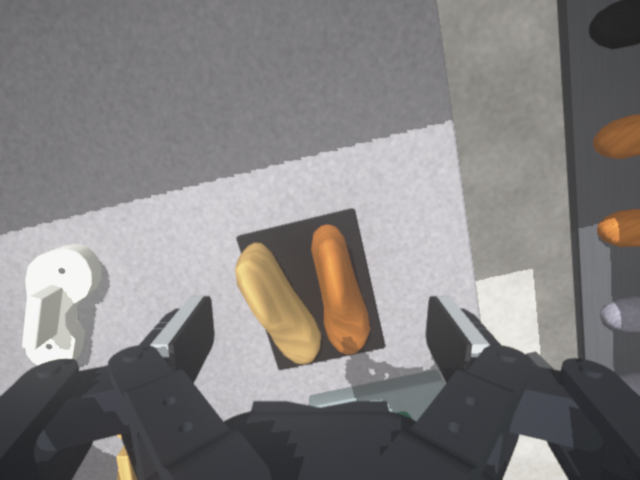

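The top view shows four wooden forms at about (157,188), (152,283), (475,190) and (456,279), the white look-alike at (157,380), and the carrier at (316,205). Its lip end is towards (302,165). I take the faint disc at (234,290) to be the spool. The tin is at (405,98) and the last at (230,105). Next I measure the forms.

Run:
```python
from h import *
for cam in ['top']:
    im=cams.get_image(cam);W=cloud(im)
    for n in ['form_a','carrier','last','spool','glue_tin','lip_edge','stop_face']:
        for r in cams.regions_of(cam,n):
            m=r['pixels'];p=W[m];p=p[~np.isnan(p[:,0])]
            if len(p)<5: print(n,r['conf'],r['pixel'],len(p));continue
            print(n,round(r['conf'],2),np.round(r['pixel']),len(p),'mean',np.round(np.median(p,0)),'zmax',np.percentile(p[:,2],98).round(1))
            if n=='form_a':
                # outline on slab: use mask pixels intersect plane z=20 
                K=im['intrinsics'];T=np.array(im['cam_to_world'])
                c,_=cv2.findContours(m.astype(np.uint8),cv2.RETR_EXTERNAL,cv2.CHAIN_APPROX_NONE)
                c=max(c,key=cv2.contourArea)[:,0,:].astype(float)
                d=np.stack([(c[:,0]-K[0][2])/K[0][0],(c[:,1]-K[1][2])/K[1][1],np.ones(len(c))],-1)@T[:3,:3].T
                q=T[:3,3]+d*((20-T[2,3])/d[:,2])[:,None]
                (cx,cy),(w,h),a=cv2.minAreaRect(q[:,:2].astype(np.float32)); print('   rect',round(cx),round(cy),round(w,1),round(h,1),round(a,1))
```

```text
form_a 0.97 [456. 277.] 1803 mean [ 420. -279.   20.] zmax 53.9
   rect 417 -280 70.7 137.7 71.6
form_a 0.94 [149. 279.] 1917 mean [403. 338.  20.] zmax 54.3
   rect 397 341 71.1 153.2 73.2
form_a 0.89 [159. 383.] 1916 mean [192. 317.  20.] zmax 54.1
   rect 196 320 66.6 156.4 54.0
form_a 0.83 [472. 191.] 1457 mean [ 596. -318.   20.] zmax 53.5
   rect 596 -319 58.5 138.0 78.6
form_a 0.66 [156. 190.] 1067 mean [591. 337.  21.] zmax 54.5
   rect 590 339 49.8 121.3 48.9
carrier 0.69 [314. 209.] 4885 mean [555.   3.  28.] zmax 62.1
carrier 0.39 [155. 187.] 1069 mean [592. 336.  21.] zmax 54.5
last 0.94 [229. 105.] 1614 mean [759. 177.  39.] zmax 79.4
last 0.75 [155. 190.] 1040 mean [592. 336.  21.] zmax 54.5
spool 0.95 [235. 288.] 502 mean [384. 167.  45.] zmax 49.5
spool 0.2 [152. 280.] 1853 mean [403. 338.  20.] zmax 54.4
glue_tin 0.65 [404.  97.] 1815 mean [ 764. -166.   93.] zmax 98.1
lip_edge 0.68 [318. 212.] 4793 mean [555.   3.  28.] zmax 62.0
stop_face 0.49 [324. 233.] 152 mean [500. -14.  51.] zmax 62.9
```

The form at (596,-319) measures 138 x 58, so it is the 136/57 one. The others come out as 136/67, 152 and 120. Now I fit the poses of that form and of the carrier.

```bash
cat >> h.py <<'E'
def ribfit(W,near,rad=60,z0=35,z1=60):
    m=(np.hypot(W[...,0]-near[0],W[...,1]-near[1])<rad)&(W[...,2]>z0)&(W[...,2]<z1)
    p=W[m].astype(np.float32)
    r=cv2.minAreaRect(p[:,:2]); c=p.mean(0)
    u,s,v=np.linalg.svd(p[:,:2]-p[:,:2].mean(0),full_matrices=False)
    d=v[0]*np.sign(v[0][0]); return len(p),c,r,np.arctan2(d[1],d[0]),np.median(p[:,2])
E
python3 - <<'E'
from h import *
for c in ['top','scene']:
    W=np.load(c+'0.npz')['W']
    print(c,ribfit(W,(596,-319),rad=45,z0=44))
W=np.load('top0.npz')['W']
m=(abs(W[...,0]-545)<150)&(abs(W[...,1]-0)<120)&(W[...,2]>20)
p=W[m].astype(np.float32)
print(cv2.minAreaRect(p[:,:2]))
m2=m&(W[...,2]>45);p=W[m2].astype(np.float32);print(cv2.minAreaRect(p[:,:2]),p.mean(0))
f=np.load('top0.npz')['f'][130:280,250:380,::-1];cv2.imwrite('pics/car0.png',cv2.resize(f,None,fx=4,fy=4))
E
```

```text
Traceback (most recent call last):
  File "h.py", line 15, in ribfit
    r=cv2.minAreaRect(p[:,:2]); c=p.mean(0)
cv2.error: OpenCV(4.12.0) /io/opencv/modules/imgproc/src/convhull.cpp:143: error: (-215:Assertion failed) total >= 0 && (depth == CV_32F || depth == CV_32S) in function 'convexHull'
```

```bash
sed -i 's/cv2.minAreaRect(p\[:,:2\])/cv2.minAreaRect(np.ascontiguousarray(p[:,:2]))/' h.py
python3 - <<'E'
from h import *
for c in ['top','scene']:
    W=np.load(c+'0.npz')['W']
    print(c,ribfit(W,(596,-319),rad=45,z0=44))
W=np.load('top0.npz')['W']
R=lambda p:cv2.minAreaRect(np.ascontiguousarray(p[:,:2]))
m=(abs(W[...,0]-545)<150)&(abs(W[...,1]-0)<120)&(W[...,2]>20)
p=W[m].astype(np.float32)
print(R(p))
m2=m&(W[...,2]>45);p=W[m2].astype(np.float32);print(R(p),p.mean(0))
f=np.load('top0.npz')['f'][130:280,250:380,::-1];cv2.imwrite('pics/car0.png',cv2.resize(f,None,fx=4,fy=4))
E
```

```text
top (224, array([ 598.43036 , -323.27945 ,   51.054966], dtype=float32), ((598.76611328125, -323.4752502441406), (15.564735412597656, 61.2686882019043), 85.1198959350586), np.float32(-0.11223455), np.float32(51.155594))
scene (252, array([ 601.306  , -327.5055 ,   51.59941], dtype=float32), ((600.4382934570312, -326.0497131347656), (15.260944366455078, 59.92950439453125), 83.70081329345703), np.float32(-0.104235105), np.float32(52.284767))
((554.91650390625, 3.2909393310546875), (208.18470764160156, 100.09188842773438), 18.090360641479492)
((482.9883117675781, -20.026023864746094), (56.80720520019531, 99.56647491455078), 18.00542640686035) [474.66974 -22.88075  58.09245]
```

View pics/car0.png

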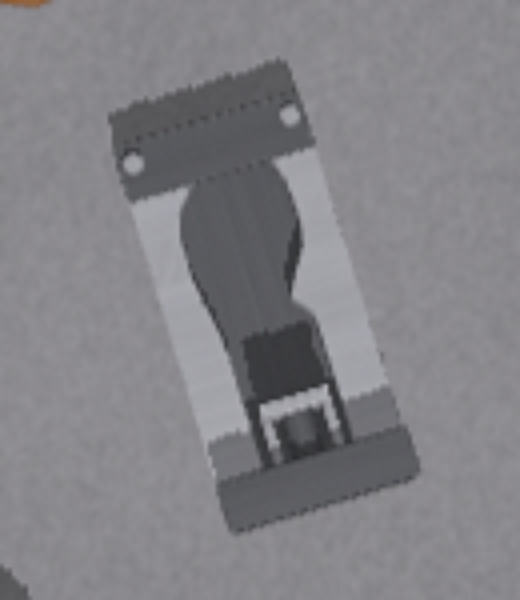

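The carrier is 208x100 and its heading is 0.316, so its origin is near (572,9). The lip is at the far end. The rib centre is near (599,-324). Next I fly over the carrier for a close view.

```bash
cat >> h.py <<'E'
from scipy.spatial.transform import Rotation as Ro
def shift(*targets,yaw=None):
    s=ctrl.read_state();R=Ro.from_euler('xyz',s['tool_rot']).as_matrix()
    for t in targets:
        print(t,'->',np.round(R.T@(np.array(t)-s['eef_pos']),1))
    if yaw is not None:
        d=(s['tool_rot'][2]-yaw+np.pi)%(2*np.pi)-np.pi
        print('yaw turn about tool z',round(d,3))
E
python3 - <<'E'
from h import *
shift((300,480,256),(450,330,256),(500,160,256),(530,-5,256),yaw=1.6)
E
```

```text
(300, 480, 256) -> [-112.1  176.3    0.3]
(450, 330, 256) -> [-2.218e+02  3.579e+02  3.000e-01]
(500, 160, 256) -> [-3.749e+02  4.472e+02  3.000e-01]
(530, -5, 256) -> [-5.279e+02  5.158e+02  3.000e-01]
yaw turn about tool z -0.271
```

Call:
step_arm:
  linear:
    - [-24,36,0]
    - [-47,71,0]
    - [-70,106,0]
    - [-91,141,0]
    - [-112,176,0]
    - [-133,211,0]
    - [-154,246,0]
    - [-175,280,0]
  yaw: [0,0,0,0,0,0,0,0]
  gripper: [1,1,1,1,1,1,1,1]

```text
clock: 1.22
eef_pos: [387.0, 392.5, 256.6]
tool_rot: [3.141, -0.001, 1.329]
force: [1.0, 1.2, 0.5]
width: 85.8
```

Call:
step_arm:
  linear:
    - [-22,34,0]
    - [-46,68,0]
    - [-75,92,0]
    - [-106,117,0]
    - [-137,136,0]
    - [-168,154,0]
    - [-200,167,0]
    - [-232,180,0]
  yaw: [0,0,0,0,0,0,0,0]
  gripper: [1,1,1,1,1,1,1,1]

```text
clock: 1.88
eef_pos: [505.2, 124.0, 256.5]
tool_rot: [3.141, -0.0, 1.329]
force: [1.2, 0.5, 0.2]
width: 85.1
```

Call:
step_arm:
  linear:
    - [-30,14,0]
    - [-60,28,0]
    - [-90,42,0]
    - [-121,56,0]
    - [-121,56,0]
    - [-121,56,0]
  yaw: [-0.1,-0.2,-0.27,-0.27,-0.27,-0.27]
  gripper: [1,1,1,1,1,1]

```text
clock: 2.38
eef_pos: [530.4, -7.9, 256.4]
tool_rot: [3.141, 0.001, 1.593]
force: [0.2, 0.2, -1.2]
width: 85.4
```

Run:
```python
from h import *
s=ctrl.read_state();print(s['clock'],s['eef_pos'],s['tool_rot'],s['qpos'])
im=snap('wrist','w1.png');np.savez('w1.npz',W=cloud(im),f=im['frame'],K=im['intrinsics'],T=im['cam_to_world'])
```

```text
2.3833 [530.40746309  -7.89166457 256.38757124] [3.14123324e+00 8.07122611e-04 1.59340179e+00] [-3.90139675e-02  4.56670723e-01  7.06610082e-04  1.85080045e+00
  6.76732766e-04  8.33775055e-01  1.55456738e+00]
```

View pics/w1.png

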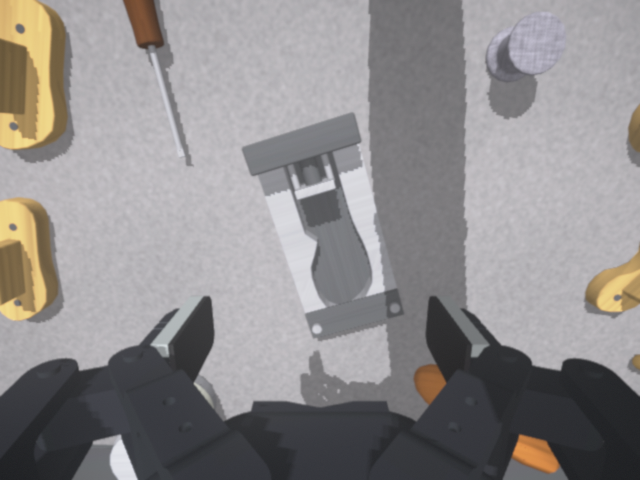

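The wrist view shows the carrier whole: stop end at (305,145), lip at (350,315), recess between, and the target form at left (20,260). Now I fit both from this view.

Run:
```python
from h import *
D=np.load('w1.npz');W=D['W'];R=lambda p:cv2.minAreaRect(np.ascontiguousarray(p[:,:2].astype(np.float32)))
m=(abs(W[...,0]-555)<130)&(abs(W[...,1])<100)&(W[...,2]>15)&(W[...,2]<75)
print('car',R(W[m]))
m2=m&(abs(W[...,2]-28)<1.5);print('walls',R(W[m2]),np.median(W[m2][:,2]))
a=np.radians(18.1)
ex=np.array([np.cos(a),np.sin(a)]);ey=np.array([-ex[1],ex[0]])
o=np.array([572.,8.9])
q=(W[...,:2]-o)@np.stack([ex,ey],1)
z=W[...,2]
# cross sections of height map
near=m|((z<15)&(abs(q[...,1])<60)&(q[...,0]>-130)&(q[...,0]<95))
for x0 in range(-124,92,6):
    row=[]
    for y0 in range(-56,60,4):
        k=near&(abs(q[...,0]-x0)<3)&(abs(q[...,1]-y0)<2)
        row.append('%3d'%np.nanmedian(z[k]) if k.any() else ' . ')
    print('%4d'%x0,' '.join(row))
```

```text
car ((553.8910522460938, 3.7260894775390625), (208.34678649902344, 100.33336639404297), 18.197891235351562)
walls ((553.2176513671875, 3.5135726928710938), (152.2250518798828, 99.92033386230469), 18.0694522857666) 27.12247220785963
-124  -1   0   0  56  56  55  57  56  57  57  57  57  57  57  56  58  57  57  57  56  57  56  57  57  57  57  57   0  -1
-118  .   .   58  58  58  58  58  58  58  58  58  58  58  58  58  58  58  58  58  58  59  58  59  58  58  58  58  57  -1
-112  .   .   58  58  58  58  58  58  58  58  58  58  58  58  58  58  58  59  58  58  58  58  58  58  58  58  58  57  -1
-106  .   .   58  58  58  59  58  58  58  58  58  58  58  58  58  58  58  58  58  58  58  58  58  59  59  58  59  57  -1
-100  .   .   58  58  58  58  58  58  58  58  58  58  58  58  58  58  58  58  58  58  58  58  58  58  58  58  58  57   0
 -94  -1  .   26  26  26  26  26  26  22  57  43   7  43  47  48  47  43   6  43  41   6  26  27  26  26  26  26  26   0
 -88  -1  .   26  26  26  26  26  26  19  .   42   7  43  46  48  47  43   6  43   7   7  27  26  26  27  26  26  26  -1
 -82  -1  .   26  26 
[... 2787 characters left out ...]
 32  32  26  19  19   7  30  30   7  30  19  19  17  19  27  31  32  31  32  32  32  32  25  -1
  62  -1  .   33  33  33  33  33  33  32  14  32  19  32  32  32  21  16  21  33  33  33  33  33  33  33  33  33   0  -1
  68  -1  .   33  33  35  33  33  33  33  33  32  32  32  33  32  33  33  33  32  33  33  33  33  33  33  35  33  15  -1
  74  -1  .   32  37  37  33  33  33  33  33  33  33  33  33  33  33  32  33  33  33  33  32  33  33  37  37  33  32  -1
  80  -1  .   33  33  33  33  32  33  33  33  33  32  33  33  33  33  33  33  33  33  33  33  33  33  33  33  33  34  -1
  86  -1  .   32  32  33  33  32  33  33  32  33  32  32  33  32  32  33  32  33  32  33  32  33  33  32  33  32  .   -1
```

Run:
```python
from h import *
W=np.load('w1.npz')['W'];print(ribfit(W,(596,-319),rad=45,z0=42))
shift((560,-320,256),yaw=1.47)
```

```text
(214, array([ 606.6411 , -317.97232,   44.59229], dtype=float32), ((599.7011108398438, -317.142822265625), (2.7219300270080566, 57.57563018798828), 83.06802368164062), np.float32(-0.11882976), np.float32(44.263103))
(560, -320, 256) -> [-3.15e+02  2.16e+01  2.00e-01]
yaw turn about tool z 0.127
```

Call:
step_arm:
  linear:
    - [-40,3,0]
    - [-80,6,0]
    - [-120,9,0]
    - [-160,12,0]
    - [-200,15,0]
    - [-240,18,0]
    - [-280,20,0]
    - [-315,22,0]
  yaw: [0.02,0.04,0.06,0.08,0.1,0.12,0.12,0.12]
  gripper: [1,1,1,1,1,1,1,1]

```text
clock: 3.1
eef_pos: [561.7, -320.1, 256.3]
tool_rot: [3.141, -0.0, 1.481]
force: [-0.2, -0.3, -1.0]
width: 85.4
```

Call:
step_arm:
  linear:
    - [0,0,0]
    - [0,0,0]
    - [0,0,0]
  yaw: [0,0,0]
  gripper: [0.2,0.2,0.2]

```text
clock: 3.35
eef_pos: [561.8, -316.9, 255.9]
tool_rot: [-3.141, -0.002, 1.481]
force: [-0.6, -0.5, 1.1]
width: 52.5
```

Run:
```python
from h import *
s=ctrl.read_state();print(s['clock'],s['eef_pos'],s['tool_rot'],s['qpos'],s['width'])
im=snap('wrist','w2.png');W=cloud(im);np.savez('w2.npz',W=W,f=im['frame'],K=im['intrinsics'],T=im['cam_to_world'])
print(ribfit(W,(596,-319),rad=50,z0=46))
m=(np.hypot(W[...,0]-596,W[...,1]+319)<90)&(W[...,2]>10)&(W[...,2]<60)
print(cv2.minAreaRect(np.ascontiguousarray(W[m][:,:2].astype(np.float32))))
```

```text
3.35 [ 561.80314047 -316.89607582  255.9207715 ] [-3.14126903e+00 -2.08211196e-03  1.48130333e+00] [ 0.44422289  0.62197666  0.04523214  1.53200295 -0.03368442  0.98945203
  1.98082893] 52.52104741551944
(885, array([ 596.3643 , -323.85486,   50.49615], dtype=float32), ((597.2991943359375, -323.9986877441406), (13.926901817321777, 59.15272903442383), 83.21387481689453), np.float32(-0.11571473), np.float32(50.584877))
((596.754638671875, -321.564697265625), (55.53168869018555, 137.18710327148438), 78.5054702758789)
```

View pics/w2.png

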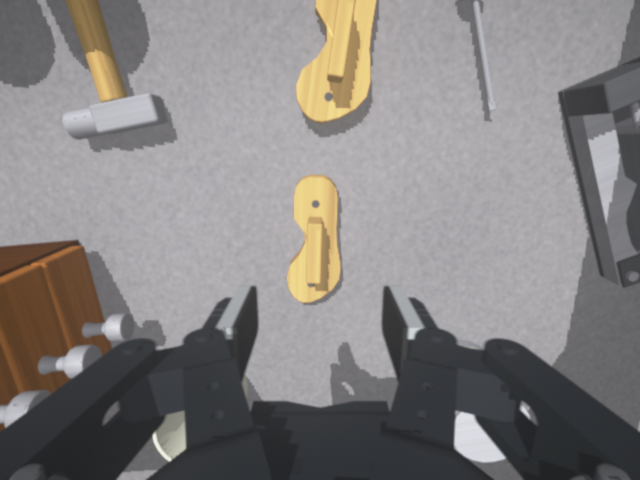

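The form is at (316,240), well shown: toe at bottom (310,295), heel at top (316,185), and it measures 137x55.5. Its rib is at (597.3,-324.0) with yaw -0.116. I line up and go down.

Run:
```python
from h import *
shift((597.3,-324,120),(597.3,-324,50),yaw=1.455)
```

```text
(597.3, -324, 120) -> [ -4.8  35.9 136. ]
(597.3, -324, 50) -> [ -5.   35.9 206. ]
yaw turn about tool z 0.027
```

Call:
step_arm:
  linear:
    - [-2,15,30]
    - [-4,30,60]
    - [-5,36,95]
    - [-5,36,130]
    - [-5,36,136]
    - [-5,36,136]
    - [-5,36,136]
  yaw: [0.02,0.027,0.027,0.027,0.027,0.027,0.027]
  gripper: [0.2,0.2,0.2,0.2,0.2,0.2,0.2]

```text
clock: 3.98
eef_pos: [597.4, -326.6, 121.6]
tool_rot: [3.14, 0.0, 1.454]
force: [-0.1, -0.1, 0.5]
width: 51.0
```

Run:
```python
from h import *
s=ctrl.read_state();print(s['clock'],s['eef_pos'],s['tool_rot'],s['width'])
shift((597.3,-324,50),yaw=1.455)
```

```text
3.9833 [ 597.40988835 -326.64447975  121.64725991] [3.14036253e+00 1.16857608e-05 1.45359667e+00] 51.03680564597069
(597.3, -324, 50) -> [ 2.6 -0.5 71.6]
yaw turn about tool z -0.001
```

Call:
step_arm:
  linear:
    - [0,0,0]
    - [0,0,0]
    - [0,0,0]
  yaw: [0,0,0]
  gripper: [0.2,0.2,0.2]

```text
clock: 4.23
eef_pos: [597.4, -328.2, 122.6]
tool_rot: [3.138, 0.001, 1.452]
force: [-1.4, 0.5, 0.2]
width: 50.8
```

Run:
```python
from h import *
im=snap('wrist','w3.png');W=cloud(im)
print(ribfit(W,(597,-324),rad=50,z0=44))
s=ctrl.read_state();print(s['clock'],s['eef_pos'],s['tool_rot'],s['width'],s['qd'])
shift((597.3,-324,50),yaw=1.455)
```

```text
(2511, array([ 595.645   , -324.00122 ,   50.529552], dtype=float32), ((597.596435546875, -324.1973876953125), (13.89353084564209, 59.98506164550781), 83.65402221679688), np.float32(-0.116620645), np.float32(50.630512))
4.2833 [ 597.15536198 -328.07477351  122.15510311] [3.13896719e+00 9.47934851e-04 1.45189122e+00] 51.49182597835464 [ 0.00189176  0.01285914 -0.00016317  0.00523919 -0.00145696 -0.0014599
 -0.00027733]
(597.3, -324, 50) -> [ 4.1 -0.5 72.2]
yaw turn about tool z -0.003
```

View pics/w3.png

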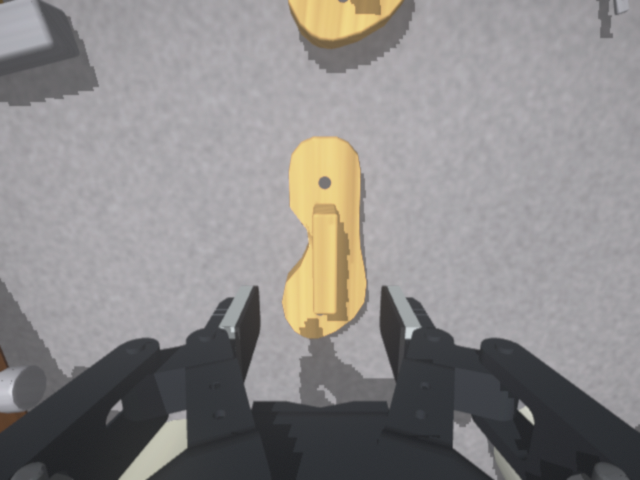

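Call:
step_arm:
  linear:
    - [4,0,20]
    - [4,0,40]
    - [4,0,55]
    - [4,0,66]
    - [4,0,72]
    - [4,0,72]
    - [4,0,72]
    - [4,0,72]
  yaw: [0,0,0,0,0,0,0,0]
  gripper: [0.2,0.2,0.2,0.2,0.2,0.2,0.2,0.2]

```text
clock: 4.95
eef_pos: [597.5, -324.2, 49.2]
tool_rot: [3.14, 0.001, 1.452]
force: [-0.9, -0.3, -0.8]
width: 51.4
```

Run:
```python
from h import *
s=ctrl.read_state();print(s['clock'],s['eef_pos'],s['tool_rot'],s['width'],s['force'])
shift((597.5,-324,50),yaw=1.455)
```

```text
4.95 [ 597.54048695 -324.16863843   49.19403435] [3.14002543e+00 6.61499531e-04 1.45180923e+00] 51.435262611326785 [-0.88917231 -0.29074603 -0.78250869]
(597.5, -324, 50) -> [ 0.2 -0.1 -0.8]
yaw turn about tool z -0.003
```

On target. I close, then lift a little.

Call:
step_arm:
  linear:
    - [0,0,0]
    - [0,0,0]
    - [0,0,0]
    - [0,0,0]
    - [0,0,0]
    - [0,0,0]
    - [0,0,0]
    - [0,0,0]
  yaw: [0,0,0,0,0,0,0,0]
  gripper: [-1,-1,-1,-1,-1,-1,-1,-1]

```text
clock: 5.62
eef_pos: [597.2, -324.0, 48.9]
tool_rot: [3.141, 0.0, 1.452]
force: [-0.8, -0.5, 5.2]
width: 12.5
```

Call:
step_arm:
  linear:
    - [0,0,-15]
    - [0,0,-40]
    - [0,0,-70]
    - [0,0,-100]
    - [0,0,-130]
    - [0,0,-150]
    - [0,0,-150]
    - [0,0,-150]
  yaw: [0,0,0,0,0,0,0,0]
  gripper: [-1,-1,-1,-1,-1,-1,-1,-1]

```text
clock: 6.28
eef_pos: [597.2, -323.7, 199.7]
tool_rot: [3.14, 0.001, 1.452]
force: [0.5, 0.6, -2.3]
width: 13.0
```

Run:
```python
from h import *
s=ctrl.read_state();print(s['clock'],s['eef_pos'],s['tool_rot'],s['width'],s['force'])
im=snap('wrist','w4.png');W=cloud(im)
R=Ro.from_euler('xyz',s['tool_rot']).as_matrix()
Q=(W-s['eef_pos'])@R   # tool coords
np.savez('w4.npz',Q=Q,f=im['frame'])
m=(abs(Q[...,0])<45)&(abs(Q[...,1])<100)&(Q[...,2]>15)&(Q[...,2]<60)
p=Q[m];print(len(p),np.percentile(p[:,2],[5,50,95]))
print(cv2.minAreaRect(np.ascontiguousarray(p[:,:2].astype(np.float32))))
shift((540,-5,s['eef_pos'][2]),yaw=0.3165+1.571)
```

```text
6.2833 [ 597.2089752  -323.66821396  199.65843149] [3.13966817e+00 5.29522685e-04 1.45211737e+00] 12.957336816346727 [ 0.52391468  0.56954361 -2.26293788]
12973 [28.25699193 30.07642408 31.21790151]
((2.573732376098633, -6.714656829833984), (125.32999420166016, 44.59539794921875), 87.1566162109375)
(540, -5, np.float64(199.65843149039046)) -> [309.3 -93.5  -1.4]
yaw turn about tool z -0.435
```

View pics/w4.png

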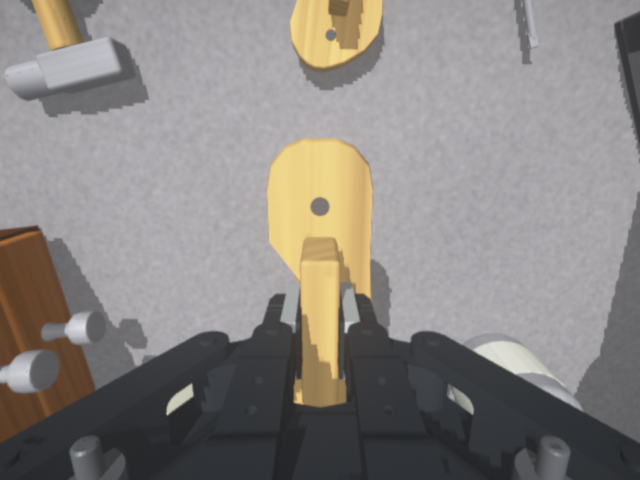

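The form is held, with its heel at the top of the picture and the rib between the pads. I measure its pose in the tool frame.

```bash
cat >> h.py <<'E'
def heel(Q,zlo=24,zhi=35):
    m=(abs(Q[...,0])<40)&(Q[...,1]<-20)&(Q[...,1]>-100)&(Q[...,2]>zlo)&(Q[...,2]<zhi)
    p=Q[m]; ymin=np.percentile(p[:,1],0.3)
    rows=[]
    for y in np.arange(ymin+24,ymin+38,1.5):
        k=abs(p[:,1]-y)<1
        rows.append((y,p[k,0].min(),p[k,0].max()))
    r=np.array(rows); mid=(r[:,1]+r[:,2])/2
    a=np.polyfit(r[:,0],mid,1)
    return dict(ymin=ymin,w=np.median(r[:,2]-r[:,1]),mid=mid.mean(),slope=a[0],z=np.median(p[:,2]))
E
python3 - <<'E'
from h import *
Q=np.load('w4.npz')['Q'];print(heel(Q))
E
```

```text
{'ymin': np.float64(-69.03216139855093), 'w': np.float64(43.486735069239), 'mid': np.float64(0.9495637671728371), 'slope': np.float64(-0.0025889625983446136), 'z': np.float64(30.10174051867881)}
```

The heel width reads 43.5, so it is the right form. I carry it above the carrier, toe-ward of it, so the camera sees the carrier's heel part.

Run:
```python
from h import *
shift((642,32,200),yaw=0.3165+1.5708)
```

```text
(642, 32, 200) -> [358.1   3.4  -1.9]
yaw turn about tool z -0.435
```

Call:
step_arm:
  linear:
    - [30,0,0]
    - [66,0,0]
    - [104,1,0]
    - [142,1,0]
    - [180,2,0]
    - [218,2,0]
    - [256,3,0]
    - [290,3,0]
  yaw: [-0.06,-0.12,-0.18,-0.24,-0.3,-0.36,-0.4,-0.435]
  gripper: [-1,-1,-1,-1,-1,-1,-1,-1]

```text
clock: 7.0
eef_pos: [632.9, -33.0, 196.0]
tool_rot: [-3.138, -0.003, 1.89]
force: [-0.2, 0.1, -2.0]
width: 12.8
```

Run:
```python
from h import *
shift((642,32,200),yaw=0.3165+1.5708)
```

```text
(642, 32, 200) -> [58.8 29.1 -3.9]
yaw turn about tool z 0.003
```

Call:
step_arm:
  linear:
    - [20,10,-1]
    - [40,20,-2]
    - [52,27,-2]
    - [59,29,-2]
    - [59,29,-2]
    - [59,29,-2]
    - [59,29,-2]
    - [59,29,-2]
  yaw: [0,0,0,0,0,0,0,0]
  gripper: [-1,-1,-1,-1,-1,-1,-1,-1]

```text
clock: 7.67
eef_pos: [643.3, 26.7, 200.1]
tool_rot: [-3.141, 0.001, 1.884]
force: [0.4, -0.3, -1.5]
width: 13.1
```

Run:
```python
from h import *
s=ctrl.read_state();print(s['clock'],s['eef_pos'],s['tool_rot'],s['width'],s['force'])
im=snap('wrist','w5.png');W=cloud(im)
s=ctrl.read_state();print(s['eef_pos'],s['tool_rot'])
R=Ro.from_euler('xyz',s['tool_rot']).as_matrix()
Q=(W-s['eef_pos'])@R
np.savez('w5.npz',Q=Q,W=W,f=im['frame'],e=s['eef_pos'],r=s['tool_rot'])
print(heel(Q))
```

```text
7.6667 [643.28307253  26.65486721 200.14798819] [-3.14075301e+00  1.07808308e-03  1.88412570e+00] 13.051629452598036 [ 0.43293748 -0.32612905 -1.46429502]
[643.35616306  26.97460953 200.24757201] [-3.14105619e+00  7.97881841e-04  1.88437258e+00]
{'ymin': np.float64(-68.75361744614618), 'w': np.float64(43.53667220656517), 'mid': np.float64(0.6577318349851499), 'slope': np.float64(0.011287123802989811), 'z': np.float64(30.14590246975783)}
```

View pics/w5.png

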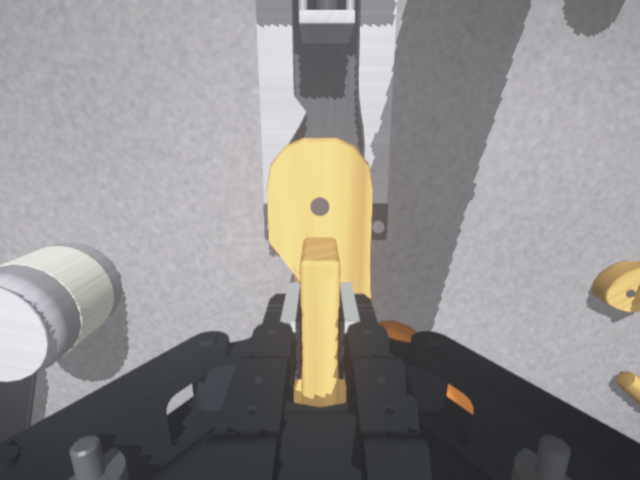

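The carrier shows behind the held heel: the stop at (327,15), the walls down to the lip around row 205-240. I fit its edges in the tool frame.

Run:
```python
from h import *
D=np.load('w5.npz');Q=D['Q']
x,y,z=Q[...,0],Q[...,1],Q[...,2]
w=(abs(z-173.7)<3)
r=[]
for yy in np.arange(-140,-66,3):
    k=w&(abs(y-yy)<1.5)&(abs(x)<75)
    if k.sum()<10: continue
    X=np.sort(x[k]); c=X.mean()
    # inner edges: largest gap
    g=np.diff(X);i=g.argmax()
    r.append((yy,X[0],X[-1],X[i],X[i+1])); print(np.round(r[-1],1),round((X[0]+X[-1])/2,2),round((X[i]+X[i+1])/2,2))
r=np.array(r);mid=(r[:,1]+r[:,2])/2
print(np.polyfit(r[:,0],mid,1), [np.polyfit(r[:,0],r[:,j],1) for j in (1,2)])
s=(z>138)&(z<146)&(abs(x)<25)&(y<-100)
print('stop top pts',s.sum(),np.percentile(x[s],[1,99]),np.percentile(y[s],[1,50,99]),np.median(z[s]))
l=(abs(z-167.5)<2.5)&(abs(x)<60)&(y<0);print('lip',l.sum(),np.percentile(y[l],[1,2,50,99]) if l.any() else '')
```

```text
[-140.   -44.6   55.1   22.9   29.7] 5.21 26.33
[-137.   -44.7   55.1  -19.1   29.7] 5.22 5.27
[-134.   -44.9   55.4  -19.1   29.6] 5.26 5.24
[-131.   -44.2   55.3  -19.2   29.6] 5.55 5.21
[-128.   -44.4   54.9  -19.3   29.8] 5.23 5.23
[-125.   -44.5   54.8  -19.3   29.9] 5.17 5.26
[-122.   -44.7   55.2  -19.3   29.9] 5.24 5.28
[-119.   -44.8   55.4  -19.4   30. ] 5.28 5.31
[-116.   -44.1   54.9  -19.5   29.8] 5.38 5.12
[-113.   -44.4   54.9  -19.6   29.6] 5.25 5.02
[-110.   -44.5   55.   -19.    29.8] 5.27 5.38
[-107.   -44.7   55.4  -19.    30. ] 5.33 5.47
[-104.   -44.7   55.2  -19.    30.5] 5.25 5.76
[-101.   -44.2   54.8  -19.    30.5] 5.27 5.74
[-98.  -44.2  55.1 -16.9  30.7] 5.47 6.86
[-95.  -44.3  55.4 -14.7  31.1] 5.52 8.17
[-92.  -44.8  55.3 -11.7  31.6] 5.27 9.94
[-89.  -44.6  55.3 -10.1  31.9] 5.34 10.87
[-86.  -44.4  54.9 -10.3  32.6] 5.24 11.13
[-83.  -44.1  55.  -11.9  33.5] 5.44 10.78
[-80.  -44.3  55.3 -14.1  33.7] 5.5 9.77
[-77.  -44.4  55.3 -15.7  34.3] 5.44 9.32
[-74.  -44.5  55.4 -17.3  34.7] 5.43 8.71
[-71.  -44.6  54.8 -18.9  34.9] 5.08 8.0
[-68.  -43.9  55.1 -21.4  35.4] 5.58 7.01
[2.22525123e-03 5.55946186e+00] [array([ 4.28072061e-03, -4.40193989e+01]), array([1.69781854e-04, 5.51383226e+01])]
stop top pts 882 [-12.24673335  22.71876089] [-147.0186525  -142.55773846 -138.97378587] 141.73106614721257
lip 482 [-139.55215063 -139.49341709  -12.99521857   -0.51007094]
```

The carrier centre is at tool (5.3, -73.8), which agrees with (571.5, 9.3) in the world. The held form is at about (0.8, -1.1). I line up just ahead of the stop and go down to about 100.

Call:
step_arm:
  linear:
    - [2,-25,0]
    - [4.5,-50,10]
    - [4.5,-66,40]
    - [4.5,-66.5,70]
    - [4.5,-66.5,95]
    - [4.5,-66.5,100]
    - [4.5,-66.5,100]
    - [4.5,-66.5,100]
  yaw: [0,0,0,0,0,0,0,0]
  gripper: [-1,-1,-1,-1,-1,-1,-1,-1]

```text
clock: 8.38
eef_pos: [579.8, 12.3, 101.1]
tool_rot: [3.14, 0.0, 1.886]
force: [0.5, 0.7, -0.6]
width: 13.4
```

Call:
step_arm:
  linear:
    - [0,0,0]
    - [0,0,0]
  yaw: [0,0]
  gripper: [-1,-1]

```text
clock: 8.55
eef_pos: [580.2, 12.7, 101.9]
tool_rot: [3.139, 0.001, 1.887]
force: [-0.2, -0.6, -1.8]
width: 12.9
```

Run:
```python
from h import *
im=snap('wrist','w6.png');W=cloud(im)
s=ctrl.read_state();print(s['clock'],s['eef_pos'],s['tool_rot'],s['force'])
R=Ro.from_euler('xyz',s['tool_rot']).as_matrix()
Q=(W-s['eef_pos'])@R
np.savez('w6.npz',Q=Q,W=W,f=im['frame'],e=s['eef_pos'],r=s['tool_rot'])
print(heel(Q))
x,y,z=Q[...,0],Q[...,1],Q[...,2]
z0=s['eef_pos'][2]
st=(abs(z-(z0-58.5))<3)&(abs(x)<25)&(y<-64)&(y>-84)
print('stop',st.sum(),np.percentile(x[st],[1,99]),np.percentile(y[st],[2,50,98]),np.median(z[st]))
w=(abs(z-(z0-26.5))<3)
for yy in np.arange(-90,-40,4):
    k=w&(abs(y-yy)<2)&(abs(x)<75)
    if k.sum()<10: continue
    X=x[k];print(yy,X.min().round(1),X.max().round(1),((X.min()+X.max())/2).round(2))
```

```text
8.6 [580.0005654   12.66285448 101.78789618] [3.13885749e+00 7.17961048e-04 1.88683787e+00] [-0.42979804  0.18584572 -2.32880436]
{'ymin': np.float64(-68.3723742359509), 'w': np.float64(43.52573471907365), 'mid': np.float64(0.9003407530425989), 'slope': np.float64(0.004058913822792286), 'z': np.float64(29.888671872673385)}
stop 1692 [-18.16802832  16.74318635] [-82.45566807 -78.8048762  -74.8906683 ] 42.8349734208688
-90 -50.6 49.3 -0.63
-86 -50.4 49.4 -0.51
-82 -51.0 49.4 -0.79
-78 -50.9 49.5 -0.69
-74 -50.8 49.5 -0.66
-70 -51.0 49.3 -0.85
-66 -50.5 49.5 -0.49
-62 -50.8 49.2 -0.8
-58 -50.7 49.4 -0.63
-54 -50.7 49.3 -0.69
-50 -51.0 49.1 -0.94
-46 -51.1 49.2 -0.94
-42 -50.8 49.5 -0.67
```

View pics/w6.png

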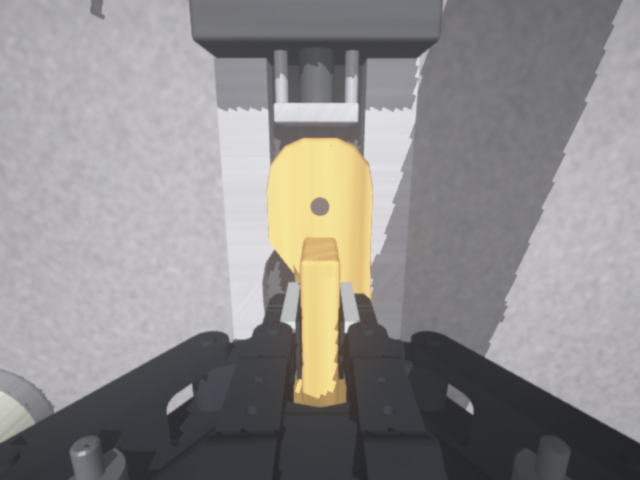

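Heel mid is at 0.9 and carrier and stop at -0.7, so I shift -1.6. The heel is 6.3 ahead of the stop. I lower to about 88, then push back 25.

Call:
step_arm:
  linear:
    - [-1.6,0,4]
    - [-1.6,0,9]
    - [-1.6,0,13.5]
    - [-1.6,0,13.5]
    - [-1.6,0,13.5]
  yaw: [0,0,0,0,0]
  gripper: [-1,-1,-1,-1,-1]

```text
clock: 9.02
eef_pos: [578.9, 11.1, 86.2]
tool_rot: [-3.14, -0.0, 1.887]
force: [0.1, -0.4, -1.4]
width: 12.9
```

Call:
step_arm:
  linear:
    - [0,-4,0]
    - [0,-8,0]
    - [0,-12,0]
    - [0,-16,0]
    - [0,-20,0]
    - [0,-25,0]
    - [0,-25,0]
    - [0,-25,0]
  yaw: [0,0,0,0,0,0,0,0]
  gripper: [-1,-1,-1,-1,-1,-1,-1,-1]

```text
clock: 9.68
eef_pos: [558.5, 4.4, 87.6]
tool_rot: [3.134, 0.001, 1.887]
force: [6.0, 2.1, -4.7]
width: 13.3
```

```bash
cat >> h.py <<'E'
def look(fn):
    im=snap('wrist',fn);W=cloud(im)
    s=ctrl.read_state();print(s['clock'],s['eef_pos'].round(1),s['tool_rot'].round(4),s['force'].round(1),s['torque'].round(2))
    R=Ro.from_euler('xyz',s['tool_rot']).as_matrix()
    Q=(W-s['eef_pos'])@R
    print(heel(Q))
    x,y,z=Q[...,0],Q[...,1],Q[...,2]
    z0=s['eef_pos'][2]
    st=(abs(z-(z0-58.5))<2)&(abs(x)<25)&(y<-66)&(y>-90)
    print('stop',st.sum(),np.percentile(x[st],[1,99]),np.percentile(y[st],[2,50,98]),np.median(z[st]))
    w=(abs(z-(z0-26.5))<1.5)
    r=[]
    for yy in np.arange(-66,-40,2):
        k=w&(abs(y-yy)<1)&(abs(x)<75)
        if k.sum()<10: continue
        X=x[k];r.append((yy,(X.min()+X.max())/2))
    r=np.array(r)
    if len(r): print('car mid',r[:,1].mean(),np.polyfit(r[:,0],r[:,1],1))
    b=(abs(z-(z0-56.5))<2.5)&(abs(x)<60)&(y<-85)
    if b.any(): print('block front y',np.percentile(y[b&(abs(x)>25)],[99,99.5]))
    return Q
E
python3 - <<'E'
from h import *
look('w7.png')
E
```

```text
9.7333 [558.7   4.5  87.7] [3.1340e+00 7.0000e-04 1.8874e+00] [ 5.9  2.2 -4.6] [ 0.64 -1.58 -0.05]
{'ymin': np.float64(-99.89272144373544), 'w': np.float64(35.37245700131473), 'mid': np.float64(0.6630029323516887), 'slope': np.float64(0.06164340556625026), 'z': np.float64(29.113719164467394)}
stop 4756 [-24.1154513  24.1098134] [-89.74932541 -83.47925496 -66.59620809] 28.424605060104604
car mid 0.48161742181726797 [-0.00266881  0.33750191]
block front y [-85.29411558 -85.18806262]
```

View pics/w7.png

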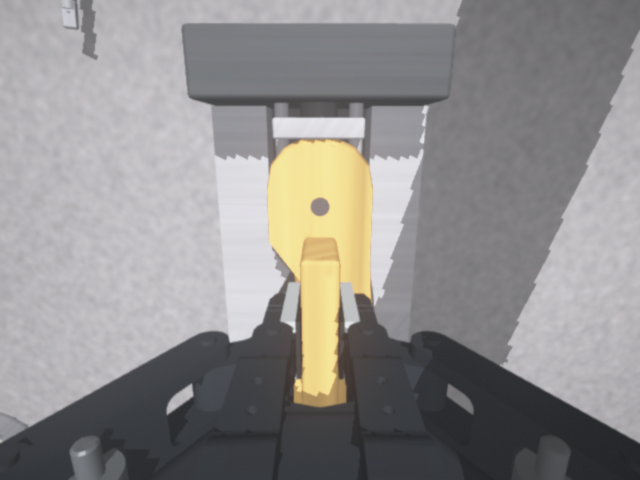

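The form pushes the stop back with about 6 N. My two estimates of its offset are -13.5 and -14.8, so I push 2.5 more for margin and check the lateral fit.

Call:
step_arm:
  linear:
    - [0,-1.5,0]
    - [0,-2.5,0]
    - [0,-2.5,0]
    - [0,-2.5,0]
  yaw: [0,0,0,0]
  gripper: [-1,-1,-1,-1]

```text
clock: 10.07
eef_pos: [556.6, 3.8, 87.7]
tool_rot: [3.134, 0.001, 1.888]
force: [6.5, 2.8, -3.4]
width: 12.9
```

Run:
```python
from h import *
Q=look('w8.png');np.save('w8.npy',Q)
x,y,z=Q[...,0],Q[...,1],Q[...,2]
# heel rows by slab height, recess rows at wall
for yy in range(-68,-28,3):
    k=(abs(y-yy)<1)&(abs(z-29.7)<2)&(abs(x)<30)
    w=(abs(y-yy)<1)&(abs(z-61)<3)&(abs(x)<70)
    print(yy,x[k].min().round(1) if k.any() else None,x[k].max().round(1) if k.any() else None,((x[k].min()+x[k].max())/2).round(2) if k.any() else '', 'car',(x[w].min().round(1),x[w].max().round(1),((x[w].min()+x[w].max())/2).round(2)) if w.any() else '')
```

```text
10.1167 [556.7   3.8  87.7] [3.1334e+00 8.0000e-04 1.8876e+00] [ 6.7  2.5 -4.7] [ 0.63 -1.6  -0.06]
{'ymin': np.float64(-99.87301821448763), 'w': np.float64(35.26712139500009), 'mid': np.float64(0.7234658731585323), 'slope': np.float64(0.061212415900972275), 'z': np.float64(28.997598223320196)}
stop 5387 [-24.16870653  24.15911812] [-89.69343746 -82.42279884 -67.11089281] 28.382030336738552
car mid 0.5980678599567282 [0.00233536 0.72417736]
block front y [-85.32536938 -85.07038126]
-68 -17.1 17.5 0.23 car (np.float64(-49.3), np.float64(50.4), np.float64(0.56))
-65 -13.5 16.1 1.27 car (np.float64(-49.7), np.float64(50.7), np.float64(0.48))
-62 -16.0 18.6 1.28 car (np.float64(-49.2), np.float64(50.5), np.float64(0.63))
-59 -18.0 20.7 1.38 car (np.float64(-49.4), np.float64(50.5), np.float64(0.53))
-56 -19.1 21.2 1.05 car (np.float64(-49.1), np.float64(50.6), np.float64(0.74))
-53 -20.0 21.8 0.88 car (np.float64(-49.2), np.float64(50.8), np.float64(0.77))
-50 -20.5 22.7 1.07 car (np.float64(-49.2), np.float64(50.5), np.float64(0.66))
-47 -20.6 22.8 1.09 car (np.float64(-49.3), np.float64(50.3), np.float64(0.5))
-44 -20.8 22.4 0.8 car (np.float64(-49.2), np.float64(50.4), np.float64(0.58))
-41 -20.4 22.5 1.08 car (np.float64(-49.5), np.float64(50.6), np.float64(0.57))
-38 -20.5 22.7 1.07 car (np.float64(-49.6), np.float64(50.5), np.float64(0.43))
-35 -20.6 22.9 1.1 car (np.float64(-49.7), np.float64(50.6), np.float64(0.47))
-32 -20.8 22.4 0.83 car (np.float64(-49.6), np.float64(50.4), np.float64(0.38))
-29 -20.3 22.6 1.14 car (np.float64(-49.4), np.float64(50.6), np.float64(0.61))
```

Lateral error is 0.4. Now down into the recess in stages, watching force.

Call:
step_arm:
  linear:
    - [-0.4,0,4]
    - [-0.4,0,9]
    - [-0.4,0,14]
    - [-0.4,0,18]
    - [-0.4,0,18]
    - [-0.4,0,18]
  yaw: [0,0,0,0,0,0]
  gripper: [-1,-1,-1,-1,-1,-1]

```text
clock: 10.62
eef_pos: [557.2, 3.1, 69.9]
tool_rot: [3.133, 0.001, 1.888]
force: [6.4, 1.6, -3.5]
width: 13.1
```

Call:
step_arm:
  linear:
    - [0,0,4]
    - [0,0,8]
    - [0,0,10]
    - [0,0,12]
    - [0,0,13]
    - [0,0,13]
  yaw: [0,0,0,0,0,0]
  gripper: [-1,-1,-1,-1,-1,-1]

```text
clock: 11.12
eef_pos: [557.4, 3.1, 57.3]
tool_rot: [3.133, 0.001, 1.888]
force: [6.0, 1.6, 2.0]
width: 12.8
```

Run:
```python
from h import *
Q=look('w9.png')
```

```text
11.1667 [557.5   3.1  57.3] [3.1324e+00 1.5000e-03 1.8877e+00] [6.3 1.8 0.1] [ 0.42 -1.31  0.01]
{'ymin': np.float64(-81.56201702851146), 'w': np.float64(79.80027834510392), 'mid': np.float64(-0.02222307725957471), 'slope': np.float64(-0.003392015691656963), 'z': np.float64(30.04421764391934)}
stop 8320 [-24.151513    24.15548971] [-89.71393561 -82.7631345  -68.68438978] -2.0765545373096717
car mid 1.3670791348982136 [4.77290134e-04 1.39285280e+00]
block front y [-85.23498794 -85.1742103 ]
```

View pics/w9.png

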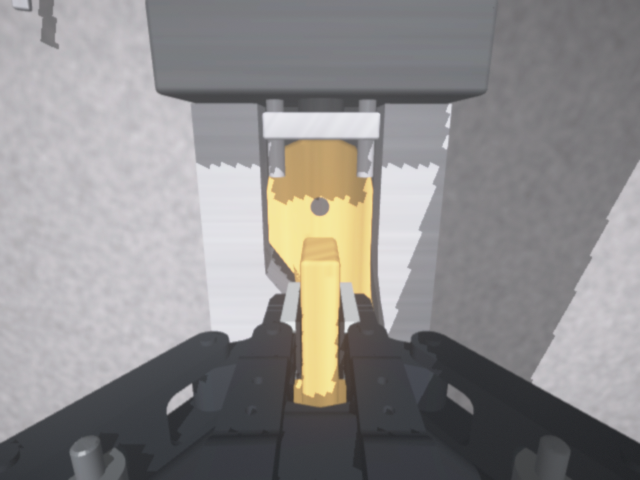

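The form is down in the recess, flush with the walls, heel against the stop at (320,125). Now I bring it forward under the lip.

Call:
step_arm:
  linear:
    - [0,2,0]
    - [0,4,0]
    - [0,6,0]
    - [0,8,0]
    - [0,10,0]
    - [0,12,0]
    - [0,12,0]
  yaw: [0,0,0,0,0,0,0]
  gripper: [-1,-1,-1,-1,-1,-1,-1]

```text
clock: 11.75
eef_pos: [566.4, 6.0, 56.8]
tool_rot: [3.138, 0.001, 1.887]
force: [4.6, 1.0, 5.7]
width: 13.3
```

Call:
step_arm:
  linear:
    - [0,1,0]
    - [0,2,0]
    - [0,3,0]
    - [0,4,0]
    - [0,5,0]
    - [0,5,0]
  yaw: [0,0,0,0,0,0]
  gripper: [-1,-1,-1,-1,-1,-1]

```text
clock: 12.25
eef_pos: [568.1, 6.5, 56.8]
tool_rot: [-3.139, 0.0, 1.886]
force: [-2.5, -0.3, 11.5]
width: 13.0
```

Run:
```python
from h import *
Q=look('w10.png')
```

```text
12.3 [568.1   6.5  56.8] [-3.1390e+00  4.0000e-04  1.8863e+00] [-2.5 -1.1 10.9] [-0.06  0.28 -0.  ]
{'ymin': np.float64(-92.43186254947366), 'w': np.float64(79.89967979165016), 'mid': np.float64(0.0161422198409781), 'slope': np.float64(-0.0019680956891144612), 'z': np.float64(30.15200817224917)}
stop 3132 [-16.11765578  18.79393125] [-76.50413258 -72.73495181 -68.92294216] -1.770817687802428
car mid 1.4199243134895358 [0.00306357 1.58535707]
block front y [-92.22589078 -92.1577151 ]
```

View pics/w10.png

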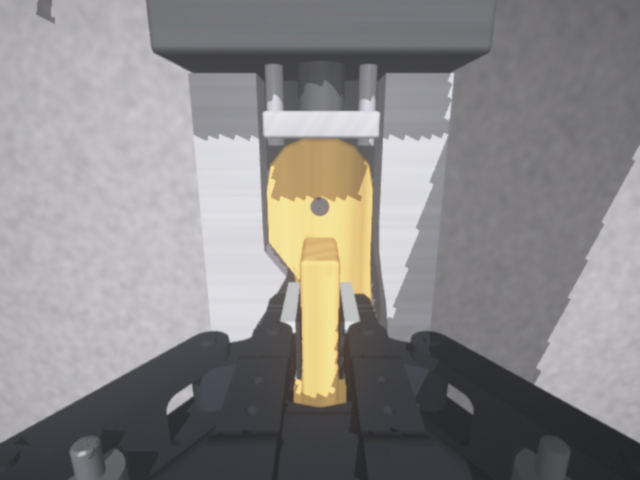

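Forward motion has met resistance. I compare the stop-to-block gap with the first one to get the stop's reading.

```bash
cat >> h.py <<'E'
def gap(Q,z0):
    x,y,z=Q[...,0],Q[...,1],Q[...,2]
    t=(abs(z-(z0-58.5))<2.5)
    st=t&(abs(x)<16)&(y>-100)&(y<-60)
    ys=np.sort(y[t&(abs(x)<16)&(y<-55)&(y>-135)])
    i=np.diff(ys).argmax()   # gap between block and plate
    b=t&(abs(x)>22)&(abs(x)<48)&(y<-55)&(y>-160)
    return dict(blockfront=np.percentile(y[b],99.5),gapend=(ys[i],ys[i+1]),platefront=np.percentile(ys,99.5),platey=ys[i+1:][[0,-1]])
E
python3 - <<'E'
from h import *
D=np.load('w6.npz');print(gap(D['Q'],D['e'][2]))
im=cams.get_image('wrist');s=ctrl.read_state();R=Ro.from_euler('xyz',s['tool_rot']).as_matrix()
Q=(cloud(im)-s['eef_pos'])@R;np.save('w10.npy',Q);print(gap(Q,s['eef_pos'][2]))
x,y,z=Q[...,0],Q[...,1],Q[...,2]
for yy in range(-66,-16,3):
    k=(abs(y-yy)<1)&(abs(z-31)<5)&(abs(x)<60)
    X=np.sort(x[k]);g=np.diff(X);ii=np.sort(np.argsort(g)[-2:]);print(yy,[(X[i].round(1),X[i+1].round(1)) for i in ii])
E
python3 - <<'E'
import cv2
f=cv2.imread('pics/w10.png')[90:410,180:460];cv2.imwrite('pics/w10z.png',cv2.resize(f,None,fx=1.8,fy=1.8))
E
```

```text
{'blockfront': np.float64(-105.56700999927425), 'gapend': (np.float64(-105.39323219896245), np.float64(-82.64146320837924)), 'platefront': np.float64(-74.8870242898599), 'platey': array([-82.64146321, -74.8317942 ])}
{'blockfront': np.float64(-92.2341311052375), 'gapend': (np.float64(-92.00487936330448), np.float64(-76.6007378951963)), 'platefront': np.float64(-68.90976662724327), 'platey': array([-76.6007379, -68.8969813])}
-66 [(np.float64(-22.9), np.float64(-13.2)), (np.float64(15.3), np.float64(25.7))]
-63 [(np.float64(-22.9), np.float64(-15.7)), (np.float64(17.4), np.float64(25.7))]
-60 [(np.float64(-22.8), np.float64(-18.2)), (np.float64(20.2), np.float64(25.6))]
-57 [(np.float64(-23.0), np.float64(-19.1)), (np.float64(21.3), np.float64(25.8))]
-54 [(np.float64(-22.9), np.float64(-20.2)), (np.float64(21.8), np.float64(25.7))]
-51 [(np.float64(-23.0), np.float64(-20.7)), (np.float64(22.4), np.float64(25.7))]
-48 [(np.float64(-23.1), np.float64(-20.6)), (np.float64(22.8), np.float64(25.7))]
-45 [(np.float64(-23.1), np.float64(-20.7)), (np.float64(23.0), np.float64(25.7))]
-42 [(np.float64(-22.8), np.float64(-20.9)), (np.float64(22.4), np.float64(25.7))]
-39 [(np.float64(-22.9), np.float64(-20.4)), (np.float64(22.7), np.float64(25.8))]
-36 [(np.float64(-23.0), np.float64(-20.7)), (np.float64(22.9), np.float64(25.8))]
-33 [(np.float64(-22.8), np.float64(-20.9)), (np.float64(23.1), np.float64(25.8))]
-30 [(np.float64(-23.0), np.float64(-20.9)), (np.float64(22.6), np.float64(26.0))]
-27 [(np.float64(-5.1), np.float64(7.2)), (np.float64(22.7), np.float64(26.0))]
-24 [(np.float64(-6.4), np.float64(8.5)), (np.float64(22.9), np.float64(26.3))]
-21 [(np.float64(-21.2), np.float64(-17.1)), (np.float64(-6.8), np.float64(9.0))]
-18 [(np.float64(-7.3), np.float64(9.4)), (np.float64(22.5), np.float64(27.0))]
```

View pics/w10z.png

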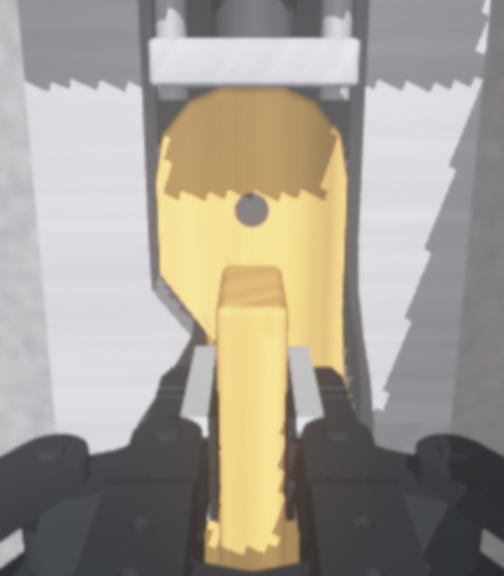

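The stop reads about 7.4, so the form is still 4.4 short. It is centred to 0.4, and it presses the floor with 11 N. I ease up 1 mm, shift 0.4 sideways and go on forward.

Call:
step_arm:
  linear:
    - [0.4,0,-1]
    - [0.4,0,-1]
    - [0.4,1,-1]
    - [0.4,2,-1]
    - [0.4,2,-1]
  yaw: [0,0,0,0,0]
  gripper: [-1,-1,-1,-1,-1]

```text
clock: 12.77
eef_pos: [572.0, 8.3, 56.9]
tool_rot: [3.141, 0.001, 1.887]
force: [5.1, -0.3, 0.6]
width: 12.8
```

It was friction; the form came 4 mm forward. I check the gap.

Run:
```python
from h import *
im=snap('wrist','w11.png');s=ctrl.read_state();R=Ro.from_euler('xyz',s['tool_rot']).as_matrix()
Q=(cloud(im)-s['eef_pos'])@R;g=gap(Q,s['eef_pos'][2]);print(g,'stop',30.7-(g['platefront']-g['blockfront']));print(s['eef_pos'],s['force'],s['tool_rot'])
```

```text
{'blockfront': np.float64(-96.40305875247896), 'gapend': (np.float64(-96.02262305002829), np.float64(-76.60792319646094)), 'platefront': np.float64(-68.91289308503195), 'platey': array([-76.6079232 , -68.90337051])} stop 3.2098343325529974
[571.96608564   8.31705538  56.87889372] [4.67873092 0.12698475 1.11322757] [3.14058958e+00 5.46922227e-04 1.88703299e+00]
```

The stop reads 3.2, as for the seated form. I release, then rise.

Call:
step_arm:
  linear:
    - [0,0,0]
    - [0,0,0]
    - [0,0,0]
    - [0,0,0]
    - [0,0,0]
  yaw: [0,0,0,0,0]
  gripper: [-0.2,0,0,0,0]

```text
clock: 13.23
eef_pos: [570.4, 8.5, 56.5]
tool_rot: [-3.14, -0.001, 1.887]
force: [0.2, 0.6, 0.5]
width: 42.9
```

Call:
step_arm:
  linear:
    - [0,0,-5]
    - [0,0,-15]
    - [0,-10,-40]
    - [0,-20,-80]
    - [0,-30,-120]
    - [0,-40,-150]
    - [0,-40,-150]
    - [0,-40,-150]
  yaw: [0,0,0,0,0,0,0,0]
  gripper: [0,0,0,0,0,0,0,0]

```text
clock: 13.9
eef_pos: [534.1, -4.2, 209.8]
tool_rot: [3.137, 0.002, 1.886]
force: [0.4, 0.2, -0.6]
width: 42.5
```

Run:
```python
from h import *
im=snap('wrist','w12.png');s=ctrl.read_state();R=Ro.from_euler('xyz',s['tool_rot']).as_matrix()
W=cloud(im)
a=0.3163;ex=np.array([np.cos(a),np.sin(a)]);ey=np.array([-ex[1],ex[0]])
q=(W[...,:2]-np.array([571.3,9.3]))@np.stack([ex,ey],1);x,y,z=q[...,0],q[...,1],W[...,2]
c=(abs(x)<130)&(abs(y)<60)
w=c&(abs(z-27)<2)&(abs(y)>40);print('walls z',np.median(z[w]),'y mid',(np.percentile(y[w],1)+np.percentile(y[w],99))/2)
for X in (-50,-35,40,50):
    k=c&(abs(x-X)<4)&(abs(y)<14);print('slab z at',X,np.median(z[k]))
r=c&(z>46)&(abs(y)<14)&(abs(x)<45);p=q[r].astype(np.float32)
print('rib',cv2.minAreaRect(np.ascontiguousarray(p)),np.median(z[r]))
t=c&(z>54)
st=t&(abs(y)<16)&(x<-50);print('block front',np.percentile(x[t&(abs(y)>22)],99.5),'plate front',np.percentile(x[st&(x>-90)],99))
print(s['eef_pos'],s['force'],s['clock'])
im=snap('top','t2.png')
cv2.imwrite('pics/t2z.png',cv2.resize(im['frame'][130:280,230:400,::-1],None,fx=4,fy=4))
for rr in cams.regions_of('top','form_a'): print(rr['conf'],rr['pixel'])
```

```text
walls z 26.797441987659624 y mid -0.020545514526812525
slab z at -50 267.77111412029876
slab z at -35 26.9096088511983
slab z at 40 27.22277924375362
slab z at 50 27.079841189794024
rib ((1.186563491821289, 0.14717435836791992), (60.08845901489258, 13.216757774353027), 0.0314180813729763) 58.84874552905916
block front -28.290380499673358 plate front -50.057757959248
[533.48938393  -3.98990631 208.17116886] [ 0.23273846 -0.54102062 -0.36772495] 13.95
0.73 [455.7, 276.0]
0.65 [159.4, 383.8]
```

View pics/w12.png

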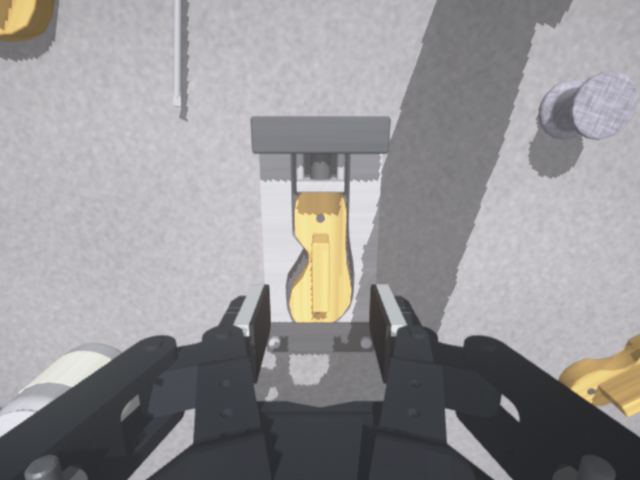

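View pics/t2.png

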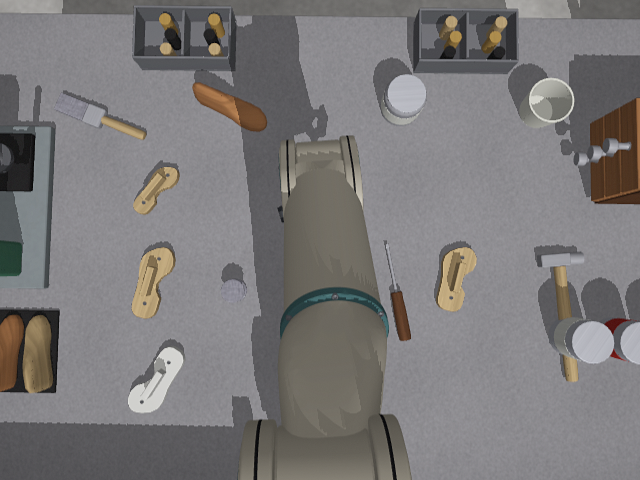

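The wrist view shows the form seated at (320,260), toe under the lip (row 322) and heel on the stop (row 190). The rest of the bench is unchanged. The slab is level with the walls, and the rib puts the origin at (-0.8, 0.15). One last stop check with camera numbers restricted to valid heights, then I hand in.

Run:
```python
from h import *
im=cams.get_image('wrist');W=cloud(im)
a=0.3163;ex=np.array([np.cos(a),np.sin(a)]);ey=np.array([-ex[1],ex[0]])
def g(W,l):
    q=(W[...,:2]-np.array([571.3,9.3]))@np.stack([ex,ey],1);x,y,z=q[...,0],q[...,1],W[...,2]
    t=(abs(z-58)<2.5)&(x<-55)&(x>-130)
    b=np.percentile(x[t&(abs(y)>22)&(abs(y)<46)],99.5);p=np.percentile(x[t&(abs(y)<16)],99.5)
    print(l,b,p,p-b); return p-b
print('stop',g(np.load('w6.npz')['W'],'before')-g(W,'now'), g(np.load('w1.npz')['W'],'before1'))
s=ctrl.read_state();print(s['clock'],s['width'],s['force'],np.abs(s['qd']).max())
ctrl.finish_job()
```

```text
before -96.12574096983244 -65.45209921756287 30.67364175226956
now -96.76017274299129 -68.58578721615025 28.174385526841036
before1 -96.56932024860774 -65.65368067752698 30.91563957108076
stop 2.4992562254285247 30.91563957108076
14.1 43.04188112139373 [ 0.77938238 -0.1068906  -0.08808281] 0.012741091103758396
the job is handed in; nothing more can be done
```

The 136 mm form with the 44 mm heel is clamped in the carrier, released, and the job is handed in at about 14 s. It was the one that lay near (596, -319).

- **Right form:** from above it measured 138 x 58, and its heel read 43.5 wide once it was in the gripper.
- **Insertion:** I picked it up by the rib, pushed the stop back and lowered it into the recess. It stuck on floor friction about 4 mm short, so I eased the downward pressure and it came forward under the lip.
- **Seat:** the last wrist picture puts its origin at about (-0.8, 0.15) mm from the seat. It is aligned to within 0.01 rad, and the slab is level with the walls to 0.4 mm.
- **Stop:** by image it reads about 2.5 mm; just before release it read 3.2 mm, and about 3 is expected.
- **Gripper:** it stood open and clear, with no contact force.
- **The rest of the bench:** in the last top picture the other three forms, the white look-alike, the last, the spool and the tin look unmoved. I judged that by eye and did not re-measure them.

Two readings in the last checks were wrong because gripper points got into the selection: one slab height near the heel (268 mm), and the first stop gap after release. I redid the gap with a height limit; that gave the 2.5. The height I left, as the other three slab heights agreed.

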